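# Fit the grating disc on the vegetable cutter

### The job

Lift the grating disc off its drying stand and fit it on the vegetable cutter: lower it over the shaft, find the drive pin by gently turning the disc on it (forcing it with more than 60 N damages it), and seat it fully home, flat on the drive flange with the pin through its hole. Let go of it, and leave the other things on the table where they are.

Things in the scene. Friction and masses are not known exactly. Their poses are not given: they have to be found in the camera images.
- cutter: Vegetable cutter base, fixed: round white housing, 230 mm across, front panel to its -x; on top a low open bowl (rim 131 mm above the table, 202 mm clear inside). In its middle stands the drive: a dark flange 104 mm across, a central shaft and one drive pin. The drive is stiff: it does not turn under light pressure. Origin: under the centre, on the table; z up along the shaft
- seat (a point): Centre of the flat top of the drive flange, on the shaft's axis, 135 mm above the table: the disc's origin comes here when fully home. Axes as the cutter base. One steel pin, 8 mm diameter, 9 mm high, tapered tip, stands on the flange 42 mm from the axis. Its direction is NOT measured: the drive stopped anywhere within 0.62 rad either side of the cutter's +x axis
- shaft_tip (a point): Top end of the cutter's steel drive shaft: 16 mm diameter, rising 60 mm from the flange, tapered to 11 mm over the last 6 mm. Axes as the cutter base
- disc: GRATING DISC to fit, 0.3 to 0.5 kg: round steel plate 160 mm across, toothed rim, 7 mm thick square centre plate; a 20 mm bore goes right through plate and hub at the centre. Home, its underside lies on the flange, pin through the pin hole; with the pin beside the hole it rests on the pin: 9 mm too high, or, let go, 5 mm and leaning 0.1 rad. Over 60 N against the cutter damages it. Origin: centre of the underside, z up
- hub (a point): Point to grip: inside the disc's grey upright hub block, 30 mm above the underside, on the centre. The hub is 30 mm along the disc's x and 44 mm along its y (grip across the 30 mm) and stands from 7 to 49 mm above the underside. Axes as the disc
- pin_hole (a point): Centre, at the underside, of the disc's one round pin hole, 12 mm diameter, through the plate 42 mm from the centre along the disc's +x. Axes as the disc
- stand: Drying stand fixed to the table, foot 110 mm wide; the disc lies on its shoulder 30 mm above the table, over an upright 12 mm post that ends 60 mm above the table (lift the disc straight up by 35 mm or more to clear it). Origin: under the centre, on the table
- slicing_disc: BYSTANDER: slicing disc lying flat on the table: the same 160 mm round plate and 44 x 30 mm hub as the grating disc, but with two dark straight knives on top and no pin hole; origin under its centre
- shaker: BYSTANDER: steel shaker can, 52 mm across, 95 mm high, upright; origin under its centre
- spoon: BYSTANDER: steel spoon lying flat, 170 mm long, along its own x
- squeeze_bottle: BYSTANDER: white bottle, 56 mm across, 160 mm high; origin under its centre
- mixing_bowl: BYSTANDER: open steel bowl, 100 mm across, 50 mm high; origin under its centre
- jar: BYSTANDER: glass jar with steel lid, 72 mm across, 90 mm high; origin under its centre
- cup: BYSTANDER: white cup, 76 mm across, 85 mm high; origin under its centre

How it is judged:
On the way, in this order (a step that is already met when the one before it is completed fails the run):
1. the grating disc is lifted clear of the drying stand's post (z of disc in the frame of stand above 0.064 m), for 0.1 s.
2. the disc is threaded on the shaft, level, not yet home (horizontal distance between disc and seat below 0.006 m and z of disc in the frame of seat between 0.004 and 0.035 m and angle between disc's own z axis and vertical below 0.15 rad).
At the end, for the whole second after the job is handed in: The grating disc lies at rest fully home on the drive flange: underside within 3 mm of the flange, centre within 4 mm of the shaft's axis, level within 0.04 rad (which it can only be with the pin in its hole) (horizontal distance between disc and seat below 0.004 m and z of disc in the frame of seat between -0.003 and 0.003 m and angle between disc's own z axis and vertical below 0.04 rad and linear speed of disc below 0.02 m/s and angular speed of disc below 0.1 rad/s); the robot touches nothing.
It fails at once if the disc is pushed against the cutter with more than 60 N (contact force between disc and cutter above 60 N).
It fails at once if another thing on the table is moved by more than 30 mm (distance of any of slicing_disc, shaker, spoon, squeeze_bottle, mixing_bowl, jar, cup from where it was at the start of the episode above 0.03 m).
It also fails if it takes over 72 s, if anything falls off the work surface, if the arm or the gripper's body presses on something with over 40 N, if the wrist force passes 120 N, or if a joint passes its speed limit or range.

### The arm

A 6-joint arm with a two-finger parallel gripper is mounted at the origin on the work surface. World frame = base frame: x ahead of the robot, y to its left, z up, the work surface at z = 0. Lengths are in m, angles in rad, forces in N, time in s.
With the tool pointing down it reaches from about 0.3 to 0.775 m from the base axis. Payload 14.6 kg.
Tool frame: the origin (TCP) lies at the very end of the fingers, on their centre line; the grasp point (between the pads) lies hold_point_z behind it (hold_point_z is the distance from the TCP to the grasp point, in m); z points along the fingers, x is the direction in which the jaws open and shut, and the axes are right-handed (so a half turn about z gives the same grasp; the last joint's range is limited). The gripper opens to 94 mm and grips with 3 to 60 N. Pads are 16 mm wide; open, the fingers measure 119 mm over their backs; the gripper's body (75 mm by 177 mm) begins 78 mm behind the grasp point.
Start: joints at [1.186, 0.3, 1.521, -0, 1.321, -0.067], TCP at [0.172, 0.522, 0.205] pointing down, gripper open.
Joint ranges: [-3.03, 3.03], [-0.79, 2.21], [0.23, 2.52], [-1.04, 4.18], [0, 3.07], [-2.55, 2.55]. Speed limits (rad/s): [2.22, 2.22, 2.57, 3.14, 3.14, 3.14].

### API

Orientations are given as a unit quaternion [x, y, z, w].
In Python, from bench import state, read_camera, get_calibration, hand_in, trace, hold_point_z gives the robot as it stands. The module is installed in compiled form; this text tells all that it offers.
- The arm moves only by the shell command python3 -m inch 'ROWS'. ROWS is JSON, a list that holds one entry, the list of rows, each a list of 5 numbers: the shift along the tool's x, y, z in m, then the turn about the tool's z in degrees, then the closure, from 0 (fully open) to 1 (shut). A call has exactly 8 rows; each row shifts and turns the commanded pose from where the row before left it, along the tool's axes as they then stand; what a row does not reach is not made up. A row lasts 1/8 s, in which the tool goes at most 62.5 mm and 10.7 degrees, less where a joint would pass 70% of its speed; a pose out of reach is approached as far as the arm can. A call is refused whole if a number of a shift passes 0.0625 or a number of a turn 10.7, either way. A call with a gripper value outside its range is refused whole. The fingers move at their own pace and stop on an object; the grip force is fixed at half the most. Time passes only in rows, so rows that do not move let the fingers close, or fill a call up. It gives the time, the measured TCP pose, the force and the opening at its end, in the units of the state.
- state(): the state, without advancing time (a new reading comes with each control period).
- read_camera(name): name is "scene" or "top"; returns (picture, depth): 384x512x3 uint8, red, green, blue; 384x512 float32, m along the optical axis (not along the pixel's ray), 0 where there is no reading.
- get_calibration(name): a dict with "mtx" (3x3 intrinsics, pixels), "pose" (4x4, takes a point from camera to world coordinates). Camera axes: x right, y up, looking along -z (the intrinsics and any distortion apply to the point x, -y, -z); pixel columns grow to the right and rows downward; lengths in m; the calibration is good to about 2 mm. A picture is of the moment at which its call begins. get_calibration takes no time and is no camera call.
- hand_in(): hands the job in, once; it reports no verdict.
Trained networks look in the newest picture that a camera, given by its name, has taken for a name from the list of things; names that differ only in an ending like _2 or _b are one class to them, and where a whole thing is asked for, a point or a joint stands for the part that bears it (a point fixed in the world has none). Each returns a list of dicts, best first, with "confidence" (0 to 1); they miss things now and then, are a little off and sometimes report something else, mostly with a low value. They report only what shows in the picture. A call takes as long as a camera call.
- trace(camera, thing): "mask" (384x512 bool, what is visible of it) and "rect" ([left, top, right, bottom] in pixels, round what is visible of it).
The state is a dict: "time": time; "joint_pos": joint angles; "joint_velocities": joint speeds; "effort": joint torques, N m; "ee_pos": TCP position; "eef_rot": TCP orientation; "contact_force": force on the tool from outside, world axes, zero at the start; "wrist_torque": the same for the moment, N m; "gripper_width": opening from 0.0 (shut) to 1.0 (fully open).
Only numpy, scipy, OpenCV 4.12 (cv2) and the standard library are available. Lean on these libraries where they do the work, as an engineer would, in place of code of your own. Each camera call takes 0.05 s, during which the arm holds its last target.

## Working session

There is one attempt and no reset: what is moved stays moved. The work goes in short steps, Python scripts to look and compute and a shell command to move; the robot and the scene stay as the last step left them, time stands still between calls to the robot, and variables do not carry over. Pictures are saved under pics/ and viewed, and the job is handed in when it is done.

```bash
mkdir -p pics; python3 - <<'E'
from bench import *
import cv2, numpy as np
print(state(), hold_point_z if not callable(hold_point_z) else hold_point_z())
for c in ("scene","top"):
    im,d=read_camera(c); cv2.imwrite(f"pics/{c}0.png",im[:,:,::-1]); np.savez(f"{c}0.npz",im=im,d=d)
    k=get_calibration(c); print(c,np.round(k["mtx"],2),np.round(k["pose"],4),[x for x in k])
E
```

```text
{'time': 0.0, 'joint_pos': array([ 1.18640191e+00,  3.00483803e-01,  1.52158529e+00, -2.33656807e-05,
        1.32067882e+00, -6.65640524e-02]), 'joint_velocities': array([ 1.28192375e-05,  1.35483216e-03,  1.83538393e-03, -4.11154618e-04,
       -1.84370949e-04, -1.32608484e-03]), 'effort': array([ 1.86641641e-04, -5.31804943e+01, -3.52735984e+01,  7.08134053e-02,
        2.44095846e-02, -1.30118678e-04]), 'ee_pos': array([0.17177066, 0.52221555, 0.20487758]), 'eef_rot': array([ 8.10092705e-01,  5.86301523e-01, -4.83416858e-04,  3.16380707e-04]), 'contact_force': array([-0.32674858,  0.04366308,  0.59292403]), 'wrist_torque': array([ 0.00335566, -0.01291789, -0.00952888]), 'gripper_width': 1.0004548902235433} 0.0188
scene [[445.51   0.   260.46]
 [  0.   445.51 195.38]
 [  0.     0.     1.  ]] [[ 3.4570e-01 -6.2290e-01  7.0180e-01  1.8242e+00]
 [ 9.3830e-01  2.2860e-01 -2.5940e-01 -4.6060e-01]
 [ 1.1000e-03  7.4820e-01  6.6350e-01  1.2820e+00]
 [ 0.0000e+00  0.0000e+00  0.0000e+00  1.0000e+00]] ['mtx', 'pose']
top [[402.26   0.   255.84]
 [  0.   402.26 187.24]
 [  0.     0.     1.  ]] [[ 0.0273  0.9959 -0.0868  0.471 ]
 [-0.9996  0.0274  0.     -0.0093]
 [ 0.0024  0.0867  0.9962  1.4552]
 [ 0.      0.      0.      1.    ]] ['mtx', 'pose']
```

View pics/scene0.png

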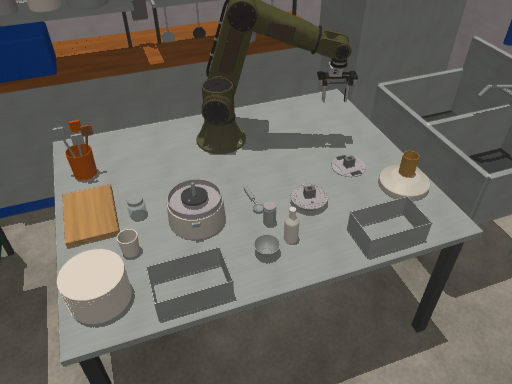

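View pics/top0.png

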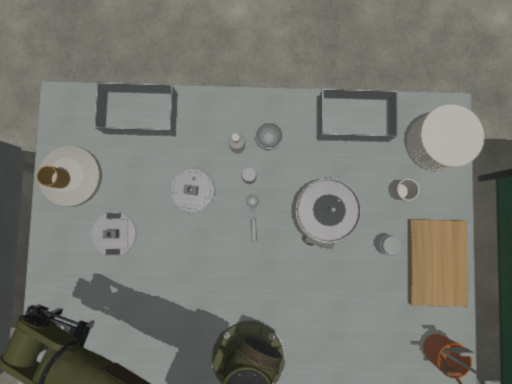

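The scene view shows the cutter near (195,208), the grating disc on its stand near (310,197), and the slicing disc near (348,165). In the top view these are at (327,210), (192,190) and (113,234). Next I'll zoom in and run the networks.

```bash
cat > h.py <<'E'
from bench import *
import cv2, numpy as np
def proj(c,P):
    k=get_calibration(c); T=np.linalg.inv(k["pose"]); P=np.atleast_2d(P)
    p=P@T[:3,:3].T+T[:3,3]; p=p*[1,-1,-1]; q=p@k["mtx"].T
    return q[:,:2]/q[:,2:]
def unproj(c,u,v,d):
    k=get_calibration(c); M=k["mtx"]; d=np.asarray(d,float)
    p=np.stack([(u-M[0,2])/M[0,0]*d,-(v-M[1,2])/M[1,1]*d,-d],-1)
    return p@k["pose"][:3,:3].T+k["pose"][:3,3]
def cloud(c,d):
    v,u=np.mgrid[:384,:512]
    return unproj(c,u,v,d)
def plane(c,uv,z):
    a=unproj(c,uv[0],uv[1],1.0); o=get_calibration(c)["pose"][:3,3]
    return o+(a-o)*(z-o[2])/(a[2]-o[2])
E
python3 - <<'E'
from h import *
D={}
for c in ("scene","top"):
    im,d=read_camera(c); W=cloud(c,d)
    for t in ("disc","cutter","hub","pin_hole","stand","slicing_disc","seat"):
        try: r=trace(c,t)
        except Exception as e: print(c,t,e); continue
        for x in r[:2]:
            m=x["mask"]; z=W[m&(d>0)]
            print(c,t,round(x["confidence"],2),np.round(x["rect"],0),m.sum(),np.round(np.median(z,0),3) if len(z) else '', np.round(np.percentile(z[:,2],[5,50,95]),3) if len(z) else '')
        if r: D[c+t]=r[0]["mask"]
np.savez("masks.npz",**D)
im,d=np.load("top0.npz").values()
a=cv2.resize(im[150:260,150:230],None,fx=5,fy=5,interpolation=cv2.INTER_CUBIC)
b=cv2.resize(im[165:255,280:375],None,fx=5,fy=5,interpolation=cv2.INTER_CUBIC)
cv2.imwrite("pics/ztop_d.png",a[:,:,::-1]);cv2.imwrite("pics/ztop_c.png",b[:,:,::-1])
im,d=np.load("scene0.npz").values()
a=cv2.resize(im[170:220,270:350],None,fx=8,fy=8,interpolation=cv2.INTER_CUBIC)
b=cv2.resize(im[170:240,160:235],None,fx=8,fy=8,interpolation=cv2.INTER_CUBIC)
cv2.imwrite("pics/zsc_d.png",a[:,:,::-1]);cv2.imwrite("pics/zsc_c.png",b[:,:,::-1])
E
```

```text
scene disc 0.73 [290. 187. 328. 211.] 724 [0.592 0.207 0.039] [0.033 0.039 0.079]
scene cutter 0.73 [172. 181. 225. 241.] 2973 [ 0.568 -0.263  0.107] [0.019 0.107 0.138]
scene hub 0.7 [288. 184. 328. 210.] 741 [0.593 0.21  0.039] [0.033 0.039 0.078]
scene hub 0.67 [169. 178. 223. 239.] 2875 [ 0.566 -0.263  0.108] [0.025 0.108 0.138]
scene pin_hole 0.87 [290. 184. 325. 208.] 786 [0.592 0.208 0.039] [0.032 0.039 0.077]
scene pin_hole 0.59 [283. 209. 300. 243.] 408 [0.766 0.053 0.086] [0.016 0.086 0.158]
scene slicing_disc 0.93 [330. 156. 367. 176.] 588 [0.431 0.483 0.01 ] [0.003 0.01  0.048]
scene seat 0.83 [166. 179. 225. 239.] 2877 [ 0.568 -0.263  0.107] [0.024 0.107 0.138]
top disc 0.84 [167. 168. 215. 211.] 1603 [0.577 0.218 0.037] [0.031 0.037 0.075]
top disc 0.44 [241. 168. 256. 186.] 209 [0.63  0.018 0.093] [0.023 0.093 0.098]
top cutter 0.91 [293. 178. 362. 248.] 3776 [ 0.512 -0.244  0.107] [0.07  0.107 0.136]
top hub 0.57 [168. 169. 214. 214.] 1557 [0.577 0.218 0.037] [0.031 0.037 0.075]
top pin_hole 0.63 [169. 173. 214. 214.] 1565 [0.574 0.218 0.037] [0.031 0.037 0.075]
top pin_hole 0.63 [240. 168. 255. 186.] 207 [0.63  0.018 0.093] [0.024 0.093 0.098]
top slicing_disc 0.57 [ 88. 213. 138. 258.] 1540 [0.417 0.496 0.007] [0.002 0.007 0.046]
top seat 0.62 [289. 178. 360. 249.] 3703 [ 0.513 -0.243  0.107] [0.072 0.107 0.136]
```

View pics/ztop_d.png

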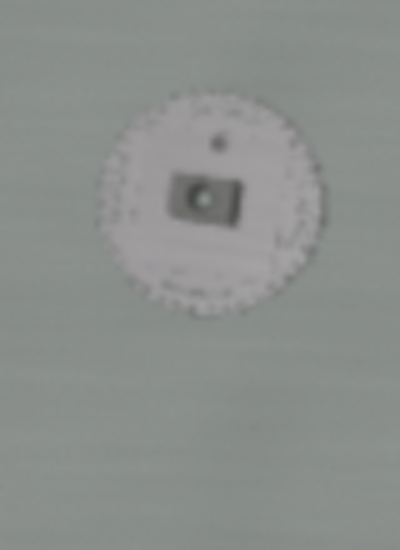

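View pics/ztop_c.png

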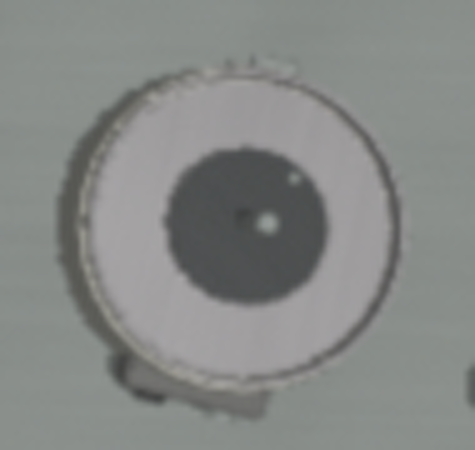

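View pics/zsc_d.png

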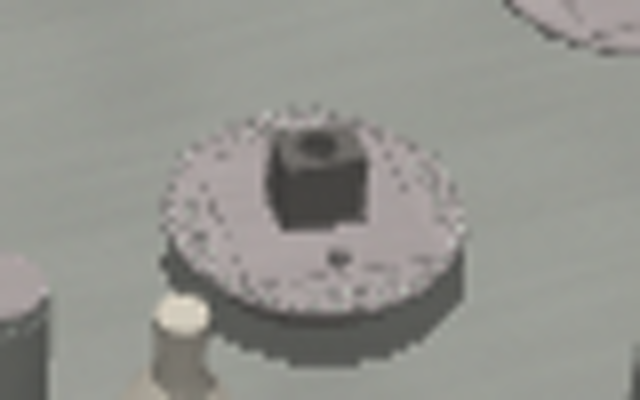

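View pics/zsc_c.png

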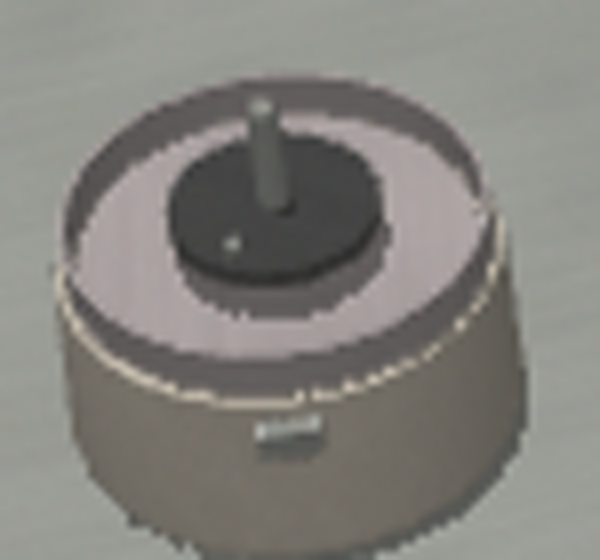

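Both views show the drive pin as a bright dot, at about (339,201) in top and (189,200) in scene. The disc's pin hole shows at about (193,178) in top and (312,202) in scene. Next I'll measure with subpixel fits in both views.

```bash
python3 - <<'E'
from h import *
def tri(uvs):
    A=[];b=[]
    for c,uv in uvs.items():
        o=get_calibration(c)["pose"][:3,3]; a=unproj(c,uv[0],uv[1],1.0)-o; a/=np.linalg.norm(a)
        Q=np.eye(3)-np.outer(a,a); A.append(Q);b.append(Q@o)
    x=np.linalg.lstsq(np.vstack(A),np.hstack(b),rcond=None)[0]
    return x, max(np.linalg.norm(A[i]@x-b[i]) for i in range(len(A)))
def blob(im,box,bright):
    g=im.astype(float).mean(2); x0,y0,x1,y1=box; s=g[y0:y1,x0:x1]; bg=np.median(s)
    w=(s-bg) if bright else (bg-s); w=np.clip(w-0.25*w.max(),0,None); yy,xx=np.mgrid[y0:y1,x0:x1]
    return np.array([(w*xx).sum(),(w*yy).sum()])/w.sum()
T=np.load("top0.npz");S=np.load("scene0.npz")
pt=blob(T["im"],(336,197,343,204),1); ps=blob(S["im"],(186,197,192,204),1)
tt=blob(T["im"],(330,206,337,213),1)
print("px",pt,ps,tt)
pin=tri({"top":pt,"scene":ps}); print("pin",pin, plane("top",pt,.144),plane("scene",ps,.144))
# shaft tip scene
g=S["im"].mean(2); print(g[180:187,188:198].round())
ts=(160+262/8-.4,170+106/8-.4)
print("tip",tri({"top":tt,"scene":ts}),plane("top",tt,.195),plane("scene",ts,.195))
# flange: depth points
for c,Z in (("top",T),("scene",S)):
    W=cloud(c,Z["d"]); g=Z["im"].mean(2)
    m=(abs(W[...,0]-.51)<.15)&(abs(W[...,1]+.245)<.15)&(g<95)&(W[...,2]>.12)&(W[...,2]<.15)
    m=cv2.morphologyEx(m.astype(np.uint8),cv2.MORPH_CLOSE,np.ones((5,5)))
    n,l,st,ce=cv2.connectedComponentsWithStats(m); i=1+np.argmax(st[1:,4])
    cn=max(cv2.findContours((l==i).astype(np.uint8),0,2)[0],key=cv2.contourArea)[:,0]
    P=plane(c,cn.T.astype(float).reshape(2,-1) if 0 else (cn[:,0].astype(float),cn[:,1].astype(float)),.135) if 0 else np.array([plane(c,p,.135) for p in cn.astype(float)])
    A=np.c_[2*P[:,:2],np.ones(len(P))]; s=np.linalg.lstsq(A,(P[:,:2]**2).sum(1),rcond=None)[0]
    print(c,"flange",s[:2],"r",np.sqrt(s[2]+s[0]**2+s[1]**2), "z",np.median(W[(l==i)&(Z["d"]>0)],0))
# bore / pin hole / hub top
ht=blob(T["im"],(190,175,198,182),0); hs=blob(S["im"],(309,199,316,205),0)
print("hole",ht,hs,tri({"top":ht,"scene":hs}),plane("top",ht,.037),plane("scene",hs,.037))
for c,Z,cen in (("top",T,0),("scene",S,0)):
    W=cloud(c,Z["d"]); m=(abs(W[...,0]-.577)<.11)&(abs(W[...,1]-.21)<.1)&(W[...,2]>.022)&(W[...,2]<.045)&(Z["d"]>0)
    m0=(np.hypot(W[...,0]-.58,W[...,1]-.215)<.1)&(W[...,2]>.025)
    cn=max(cv2.findContours(m0.astype(np.uint8),0,2)[0],key=cv2.contourArea)
    if c=="top":
        P=np.array([plane(c,p,.037) for p in cn[:,0].astype(float)])
        A=np.c_[2*P[:,:2],np.ones(len(P))]; s=np.linalg.lstsq(A,(P[:,:2]**2).sum(1),rcond=None)[0]
        print("disc",s[:2],np.sqrt(s[2]+s[0]**2+s[1]**2))
    h=(np.hypot(W[...,0]-.58,W[...,1]-.215)<.05)&(W[...,2]>.065)
    H=W[h]; print(c,"hubtop n",len(H),H.mean(0),np.median(H,0))
    if c=="top":
        cnn=np.argwhere(h)[:,::-1].astype(np.float32)
        PP=np.array([plane(c,p,.079)[:2] for p in cnn]).astype(np.float32); print(cv2.minAreaRect(PP*1000), PP.mean(0))
bt=(150+203/5-.4,150+198/5-.4); bs=(270+318/8-.44,170+145/8-.44)
print("bore top",plane("top",bt,.079), plane("scene",bs,.079),tri({"top":bt,"scene":bs}))
E
```

```text
px [340.79420238 198.0878646 ] [188.62197092 199.94022617] [333.12161572 209.19737991]
pin (array([ 0.55742811, -0.28426255,  0.1508362 ]), np.float64(0.001944245102535581)) [ 0.5573313  -0.28761371  0.144     ] [ 0.55074005 -0.28141573  0.144     ]
[[128. 110.  93.  93.  95.  96.  95.  95.  95.  94.]
 [ 93.  94.  94.  96.  98.  96.  94.  94.  94.  95.]
 [ 94.  93.  94. 112. 126. 115.  96.  96.  95.  95.]
 [ 94.  93.  95. 126. 149. 145.  90. 100. 100. 102.]
 [100. 102.  98. 104. 117. 101.  89. 132. 136. 137.]
 [133. 143. 142.  89.  93.  88.  87. 158. 161. 162.]
 [162. 158. 156.  89.  89.  87.  84.  91. 133. 134.]]
tip (array([ 0.5183641 , -0.25338929,  0.19520491]), np.float64(0.0003652219913720231)) [ 0.51847591 -0.25307311  0.195     ] [ 0.51793633 -0.25368212  0.195     ]
top flange [ 0.51852292 -0.25071275] r 0.04914191387481973 z [ 0.51844069 -0.24913728  0.13410553]
scene flange [ 0.49984163 -0.25346636] r 0.07116425776183802 z [ 0.52081866 -0.2566462   0.13540284]
hole [193.22607959 178.19093988] [311.66912307 202.06300663] (array([0.62010396, 0.21200559, 0.03745127]), np.float64(0.0014084684118228618)) [0.6206432  0.21342141 0.037     ] [0.61944821 0.21080692 0.037     ]
disc [0.57751721 0.21800893] 0.07803788962166695
top hubtop n 98 [0.57709524 0.21775789 0.07799473] [0.57608006 0.21777866 0.07829344]
((577.0316772460938, 217.0635986328125), (46.419891357421875, 30.491172790527344), 82.09339904785156) [0.57702327 0.21759567]
scene hubtop n 85 [0.58460492 0.21312463 0.07734254] [0.58809021 0.21405546 0.07870038]
bore top [0.5779634  0.21565143 0.079     ] [0.57631722 0.21669132 0.079     ] (array([0.57791359, 0.21559418, 0.08056883]), np.float64(0.00020845721904349854))
```

```bash
python3 - <<'E'
from h import *
T=np.load("top0.npz");S=np.load("scene0.npz")
print(T["im"].mean(2)[197:205,333:344].round()); print(S["im"].mean(2)[196:204,184:194].round())
# 6 more top frames for averaging
I=np.mean([read_camera("top")[0].astype(float).mean(2) for _ in range(3)],0)
J=np.mean([read_camera("scene")[0].astype(float).mean(2) for _ in range(3)],0)
def cen(g,x0,y0,x1,y1):
    s=g[y0:y1,x0:x1]; w=np.clip(s-np.median(s)-12,0,None); yy,xx=np.mgrid[y0:y1,x0:x1]; return (w*xx).sum()/w.sum(),(w*yy).sum()/w.sum()
pt=cen(I,336,198,341,203); ps=cen(J,187,198,192,203); tt=cen(I,330,206,337,213); 
for z in (.142,.144): print(pt,ps,plane("top",pt,z),plane("scene",ps,z))
print(tt,plane("top",tt,.195))
# flange circle in top with proper threshold
g=cv2.GaussianBlur(I,(0,0),0.6); cx,cy=330.,210.
c0=proj("top",[.5185,-.251,.135])[0]; E=[]
for a in np.linspace(0,2*np.pi,120,endpoint=False):
    r=np.arange(10,22,.1); x=c0[0]+r*np.cos(a);y=c0[1]+r*np.sin(a)
    p=cv2.remap(g.astype(np.float32),x.astype(np.float32)[None],y.astype(np.float32)[None],1)[0]
    i=np.argmax(np.gradient(p)); E.append(plane("top",(x[i],y[i]),.135)[:2])
P=np.array(E)
for _ in range(3):
    A=np.c_[2*P,np.ones(len(P))]; s=np.linalg.lstsq(A,(P**2).sum(1),rcond=None)[0]; r=np.sqrt(s[2]+s[0]**2+s[1]**2)
    e=np.hypot(*(P-s[:2]).T)-r; P=P[abs(e)<max(2*e.std(),.001)]
print("flange",s[:2],r,len(P))
for c in (s[:2],):
    for z,q in ((.144,plane("top",pt,.144)),(.144,plane("scene",ps,.144))):
        v=q[:2]-c; print(np.hypot(*v),np.arctan2(v[1],v[0]))
E
```

```text
[[ 79.  80.  79.  81.  90. 118. 139. 151. 155. 157. 158.]
 [ 78.  77.  79.  79.  80.  89. 108. 136. 151. 157. 158.]
 [ 78.  79.  78.  80.  84. 102. 103. 112. 136. 153. 158.]
 [ 80.  79.  79.  79.  92. 125. 122. 100. 108. 137. 154.]
 [ 78.  78.  79.  79.  88. 110. 106.  88.  86. 109. 145.]
 [ 79.  78.  79.  80.  80.  83.  83.  80.  80.  90. 132.]
 [ 79.  79.  79.  79.  79.  79.  79.  79.  79.  83. 108.]
 [ 79.  79.  79.  78.  79.  78.  79.  78.  78.  79.  87.]]
[[ 70.  69.  70.  70.  70.  69.  70.  69.  70.  73.]
 [ 68.  69.  70.  70.  69.  69.  69.  69.  69.  69.]
 [ 70.  70.  69.  68.  69.  71.  70.  70.  69.  68.]
 [ 70.  69.  69.  70.  82.  97.  68.  69.  69.  69.]
 [ 68.  69.  69.  71. 124. 137.  68.  68.  68.  68.]
 [ 69.  69.  69.  69.  87.  89.  70.  69.  68.  68.]
 [ 53.  63.  68.  68.  77.  68.  70.  70.  70.  68.]
 [ 63.  50.  54.  55.  65.  67.  66.  68.  67.  67.]]
(np.float64(339.0863177226814), np.float64(199.27823691460054)) (np.float64(188.6202643171806), np.float64(199.97180616740087)) [ 0.55341106 -0.28248787  0.142     ] [ 0.54867563 -0.28114865  0.142     ]
(np.float64(339.0863177226814), np.float64(199.27823691460054)) (np.float64(188.6202643171806), np.float64(199.97180616740087)) [ 0.55328562 -0.28207176  0.144     ] [ 0.55091326 -0.28146345  0.144     ]
(np.float64(333.128947368421), np.float64(209.1937799043062)) [ 0.5184878  -0.25309595  0.195     ]
flange [ 0.51854309 -0.2508672 ] 0.05244103282824137 111
0.04669869840047872 -0.7318009750333494
0.04454164658863043 -0.7572331750416167
```

Measured so far:

| Item | Position / angle |
|---|---|
| Disc centre | about (0.5775, 0.217), yaw about -0.11 |
| Shaft axis | about (0.5185, -0.252) |
| Pin direction | about -0.737 rad (both views agree) |

Next I move over the disc.

```bash
cat >> h.py <<'E'
from scipy.spatial.transform import Rotation as R
def rel(p,yaw=None):
    s=state(); r=R.from_quat(s["eef_rot"]); X=r.as_matrix()[:,0]; y=np.degrees(np.arctan2(X[1],X[0]))
    print("t",round(s["time"],2),"pos",np.round(s["ee_pos"],4),"yaw",round(y,2),"tool shift",np.round(r.inv().apply(np.array(p)-s["ee_pos"]),4), "turn(tool z)",None if yaw is None else round(y-yaw,2),"tilt",np.round(r.as_matrix()[:,2],4),"F",np.round(s["contact_force"],2),"T",np.round(s["wrist_torque"],3),"w",round(s["gripper_width"],3),"q",np.round(s["joint_pos"],2))
E
python3 -m inch '[[[-0.02,0.058,0,0,0],[-0.02,0.058,0,0,0],[-0.02,0.058,0,0,0],[-0.02,0.058,0,0,0],[-0.02,0.058,0,0,0],[-0.02,0.058,0,0,0],[-0.02,0.058,0,0,0],[-0.02,0.058,0,0,0]]]'
python3 -m inch '[[[0,0,0,9.8,0],[0,0,0,9.8,0],[0,0,0,9.8,0],[0,0,0,9.8,0],[0,0,0,9.8,0],[0,0,0,9.8,0],[0,0,0,9.8,0],[0,0,0,9.8,0]]]'
python3 -c "
from h import *
rel([.5775,.217,.205],-6.6)"
```

```text
time: 2.2
ee_pos: [0.5641, 0.224, 0.2056]
eef_rot: [0.81, 0.586, 0.0, 0.0]
contact_force: [-0.0, 1.8, -0.1]
gripper_width: 0.998
time: 3.2
ee_pos: [0.5626, 0.2255, 0.2054]
eef_rot: [0.998, -0.06, -0.0, 0.0]
contact_force: [0.6, 0.4, -0.6]
gripper_width: 1.002
t 3.2 pos [0.5626 0.2255 0.2054] yaw -6.93 tool shift [0.0158 0.0066 0.0004] turn(tool z) -0.33 tilt [-1.e-04 -0.e+00 -1.e+00] F [ 0.58  0.38 -0.61] T [-0.128  0.129 -0.02 ] w 1.002 q [ 0.32  0.43  1.35 -0.    1.37  0.44]
```

```bash

python3 -m inch '[[[0.008,0.0035,0,0,0],[0.008,0.003,0,0,0],[0,0,0.03,0,0],[0,0,0.03,0,0],[0,0,0.03,0,0],[0,0,0.02,0,0],[0,0,0,0,0],[0,0,0,0,0]]]'
python3 - <<'E'
from h import *
rel([.5775,.217,.043],-6.6)
im,d=read_camera("scene"); jm,e=read_camera("top")
a=cv2.resize(im[130:230,250:350],None,fx=5,fy=5,interpolation=cv2.INTER_CUBIC)
b=cv2.resize(jm[150:230,150:240],None,fx=5,fy=5,interpolation=cv2.INTER_CUBIC)
cv2.imwrite("pics/pre_s.png",a[:,:,::-1]);cv2.imwrite("pics/pre_t.png",b[:,:,::-1])
print(proj("scene",[.5775,.217,.095]),proj("top",[.5775,.217,.095]))
E
```

```text
time: 4.2
ee_pos: [0.5784, 0.2171, 0.0964]
eef_rot: [0.998, -0.057, 0.001, -0.0]
contact_force: [0.6, 0.4, 0.7]
gripper_width: 0.999
t 4.2 pos [0.5784 0.2171 0.0964] yaw -6.55 tool shift [-0.001   0.0003  0.0534] turn(tool z) 0.05 tilt [ 1.2e-03  3.0e-04 -1.0e+00] F [0.59 0.38 0.67] T [-0.039  0.072 -0.008] w 0.999 q [ 0.3   0.55  1.43 -0.    1.16  0.41]
[[309.78560676 184.89759378]] [[189.04124083 188.93893998]]
```

View pics/pre_s.png

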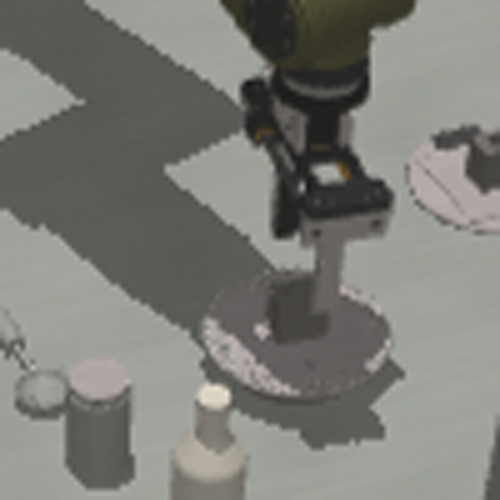

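View pics/pre_t.png

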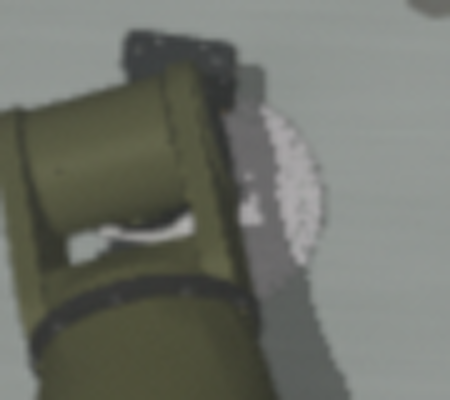

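The scene view shows the near finger on the hub's +x side, with the hub inside the opening. I'll descend and then grip.

```bash

python3 -m inch '[[[-0.001,0,0.02,0,0],[0,0,0.02,0,0],[0,0,0.012,0,0],[0,0,0,0,0],[0,0,0,0,1],[0,0,0,0,1],[0,0,0,0,1],[0,0,0,0,1]]]'
python3 -m inch '[[[0,0,0,0,1],[0,0,0,0,1],[0,0,0,0,1],[0,0,0,0,1],[0,0,0,0,1],[0,0,0,0,1],[0,0,0,0,1],[0,0,0,0,1]]]'
python3 - <<'E'
from h import *
rel([.5775,.217,.043],-6.6)
E
```

```text
time: 5.3
ee_pos: [0.5768, 0.2173, 0.0436]
eef_rot: [0.998, -0.058, 0.0, -0.0]
contact_force: [0.6, 0.1, 0.1]
gripper_width: 0.612
time: 6.3
ee_pos: [0.5769, 0.2173, 0.0436]
eef_rot: [0.998, -0.058, 0.0, -0.0]
contact_force: [2.7, 0.0, 0.8]
gripper_width: 0.318
t 6.3 pos [0.5769 0.2173 0.0436] yaw -6.61 tool shift [0.0006 0.0002 0.0006] turn(tool z) -0.01 tilt [ 3.e-04  1.e-04 -1.e+00] F [2.66 0.01 0.8 ] T [-0.086 -0.539  0.014] w 0.318 q [ 0.3   0.61  1.47 -0.    1.06  0.42]
```

```bash

python3 -m inch '[[[0,0,-0.01,0,1],[0,0,-0.015,0,1],[0,0,-0.025,0,1],[0,0,-0.03,0,1],[0,0,-0.03,0,1],[0,0,-0.03,0,1],[0,0,-0.03,0,1],[0,0,-0.03,0,1]]]'
python3 - <<'E'
from h import *
rel([.5185,-.252,.250],-42.2)
im,d=read_camera("scene"); jm,e=read_camera("top")
cv2.imwrite("pics/lift_s.png",im[:,:,::-1]);cv2.imwrite("pics/lift_t.png",cv2.resize(jm[:260,100:],None,fx=1.8,fy=1.8)[:,:,::-1])
E
```

```text
time: 7.3
ee_pos: [0.5763, 0.2172, 0.2453]
eef_rot: [0.998, -0.058, -0.0, -0.0]
contact_force: [-0.1, -0.3, -4.4]
gripper_width: 0.318
t 7.3 pos [0.5763 0.2172 0.2453] yaw -6.6 tool shift [-0.0035  0.4728 -0.0047] turn(tool z) 35.6 tilt [ 0.e+00  1.e-04 -1.e+00] F [-0.09 -0.29 -4.38] T [-0.035  0.026 -0.016] w 0.318 q [0.3  0.42 1.26 0.   1.46 0.42]
```

View pics/lift_s.png

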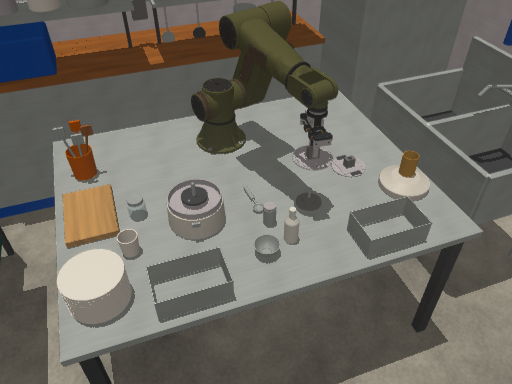

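View pics/lift_t.png

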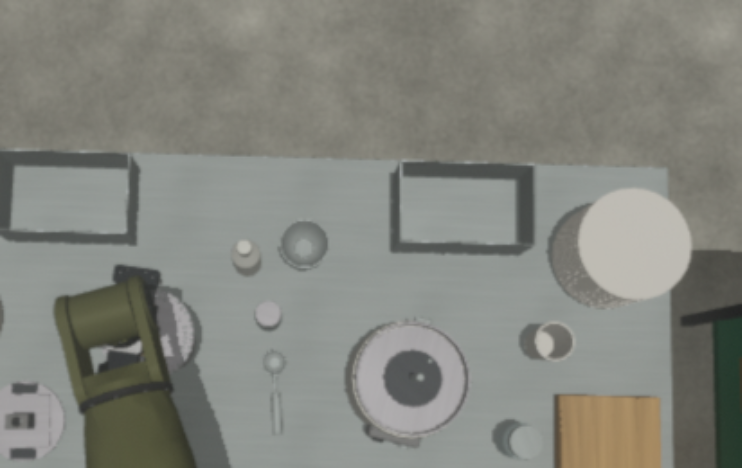

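The disc is clear of the post and held. Now I'll measure the held disc's centre relative to the TCP, and its level.

```bash
cat >> h.py <<'E'
def discfit(c,n=2):
    im,d=read_camera(c); s=state(); p=s["ee_pos"]; W=cloud(c,d); zt=p[2]-.0066
    near=np.hypot(W[...,0]-p[0],W[...,1]-p[1])<.1
    m=near&(abs(W[...,2]-zt)<.007)&(d>0)
    n_,l,st,ce=cv2.connectedComponentsWithStats(m.astype(np.uint8)); m=l==1+np.argmax(st[1:,4])
    me=cv2.erode(m.astype(np.uint8),np.ones((3,3)))>0
    Q=W[me]; A=np.c_[Q[:,:2]-p[:2],np.ones(len(Q))]; co=np.linalg.lstsq(A,Q[:,2],rcond=None)[0]
    # outer rim : per-azimuth max radius (in-plane rays at zt)
    vv,uu=np.nonzero(m); P=np.array([plane(c,(float(u),float(v)),zt)[:2] for u,v in zip(uu,vv)])
    a=np.arctan2(*(P-p[:2]).T[::-1]); r=np.hypot(*(P-p[:2]).T); E=[]
    for k in range(-36,36):
        q=(a>=k*np.pi/36)&(a<(k+1)*np.pi/36)
        if q.any() and r[q].max()>.068: E.append(P[q][np.argmax(r[q])])
    E=np.array(E)
    from scipy.optimize import least_squares
    f=least_squares(lambda x:np.hypot(*(E-x[:2]).T)-x[2],[p[0],p[1],.08],loss="soft_l1",f_scale=.001)
    f2=least_squares(lambda x:np.hypot(*(E-x[:2]).T)-.0785,[p[0],p[1]],loss="soft_l1",f_scale=.001)
    print(c,"n",len(E),"ctr-tcp mm",np.round((f.x[:2]-p[:2])*1e3,2),"r",round(f.x[2]*1e3,1),"| fixed r",np.round((f2.x-p[:2])*1e3,2),"plane slope",np.round(co[:2],3),"z@tcp",round(co[2]-p[2],4))
    return m
E
python3 - <<'E'
from h import *
discfit("scene"); discfit("scene"); discfit("top")
E
```

```text
scene n 67 ctr-tcp mm [-0.72  0.24] r 78.7 | fixed r [-0.64  0.26] plane slope [ 0.011 -0.002] z@tcp -0.0036
scene n 66 ctr-tcp mm [ 0.53 -0.96] r 78.4 | fixed r [ 0.52 -0.96] plane slope [0.008 0.004] z@tcp -0.0039
top n 28 ctr-tcp mm [-1.21  0.77] r 78.6 | fixed r [-1.2   0.69] plane slope [ 0.    -0.007] z@tcp -0.0067
```

```bash

python3 -m inch '[[[0,0.02,-0.003,0,1],[0,0.035,-0.002,0,1],[0,0.05,0,0,1],[0,0.055,0,0,1],[0,0.055,0,0,1],[0,0.055,0,0,1],[0,0.055,0,0,1],[0,0.05,0,0,1]]]'
python3 -m inch '[[[0,0.04,0,0,1],[0,0.03,0,0,1],[0,0.02,0,0,1],[0,0.008,0,0,1],[0,0,0,8.9,1],[0,0,0,8.9,1],[0,0,0,8.9,1],[0,0,0,8.9,1]]]'
python3 -m inch '[[[0,0,0,0,1],[0,0,0,0,1],[0,0,0,0,1],[0,0,0,0,1],[0,0,0,0,1],[0,0,0,0,1],[0,0,0,0,1],[0,0,0,0,1]]]'
python3 - <<'E'
from h import *
rel([.5185,-.252,.209],-42.2)
discfit("scene"); discfit("top")
im,d=read_camera("scene"); jm,e=read_camera("top")
a=cv2.resize(im[120:240,140:260],None,fx=5,fy=5,interpolation=cv2.INTER_CUBIC)
b=cv2.resize(jm[150:270,260:390],None,fx=5,fy=5,interpolation=cv2.INTER_CUBIC)
cv2.imwrite("pics/ov_s.png",a[:,:,::-1]);cv2.imwrite("pics/ov_t.png",b[:,:,::-1])
E
```

```text
time: 8.55
ee_pos: [0.5323, -0.1577, 0.2478]
eef_rot: [0.998, -0.058, -0.001, -0.0]
contact_force: [0.9, -0.0, -4.4]
gripper_width: 0.317
time: 9.55
ee_pos: [0.5225, -0.2518, 0.2483]
eef_rot: [0.932, -0.362, -0.0, -0.0]
contact_force: [0.1, -0.5, -4.7]
gripper_width: 0.319
time: 10.55
ee_pos: [0.5223, -0.2526, 0.2484]
eef_rot: [0.933, -0.36, 0.0, 0.0]
contact_force: [0.9, -0.1, -5.3]
gripper_width: 0.323
t 10.55 pos [ 0.5223 -0.2526  0.2484] yaw -42.2 tool shift [-0.0032  0.0022  0.0394] turn(tool z) -0.0 tilt [-0. -0. -1.] F [ 0.95 -0.1  -5.28] T [0.016 0.13  0.046] w 0.323 q [-0.51  0.34  1.37 -0.    1.43  0.22]
scene n 64 ctr-tcp mm [ 2.2 -1.3] r 78.7 | fixed r [ 2.3 -1.3] plane slope [ 0.005 -0.005] z@tcp -0.0055
top n 29 ctr-tcp mm [-2.18  2.49] r 78.6 | fixed r [-2.13  2.59] plane slope [-0.015 -0.029] z@tcp -0.0061
```

View pics/ov_s.png

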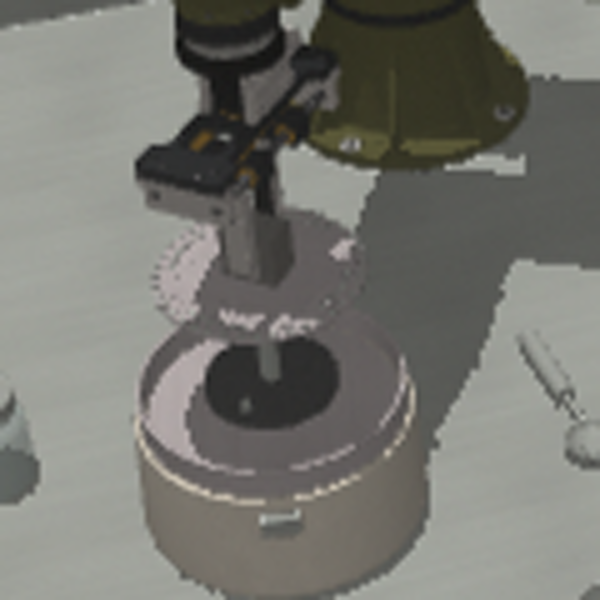

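View pics/ov_t.png

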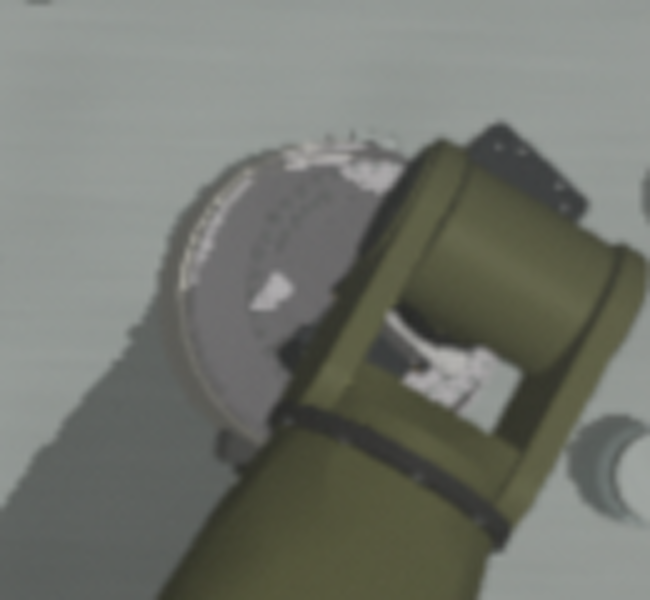

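The disc is level above the cutter. The pin hole shows at (206,180) in scene and is offset in the pin's direction. I'll shift onto the axis and descend to just above the shaft tip, then go slowly with force checks.

```bash

python3 -m inch '[[[-0.0013,0.0015,0,0,1],[-0.0014,0.0015,0,0,1],[0,0,0.015,0,1],[0,0,0.012,0,1],[0,0,0.007,0,1],[0,0,0,0,1],[0,0,0,0,1],[0,0,0,0,1]]]'
python3 - <<'E'
from h import *
rel([.5183,-.253,.209],-42.2)
discfit("scene"); discfit("top"); discfit("scene")
im,d=read_camera("scene"); jm,e=read_camera("top")
a=cv2.resize(im[120:240,140:260],None,fx=5,fy=5,interpolation=cv2.INTER_CUBIC)
cv2.imwrite("pics/ov_s2.png",a[:,:,::-1])
E
```

```text
time: 11.75
ee_pos: [0.5185, -0.2531, 0.2148]
eef_rot: [0.933, -0.36, 0.0, 0.0]
contact_force: [0.2, -0.8, -4.6]
gripper_width: 0.319
t 11.75 pos [ 0.5185 -0.2531  0.2148] yaw -42.21 tool shift [-0.0002  0.0001  0.0058] turn(tool z) -0.01 tilt [ 6.e-04 -3.e-04 -1.e+00] F [ 0.19 -0.77 -4.63] T [-0.062  0.103  0.032] w 0.319 q [-0.52  0.35  1.43  0.    1.36  0.22]
scene n 63 ctr-tcp mm [ 1.8  -1.09] r 78.6 | fixed r [ 1.85 -1.11] plane slope [0.01  0.001] z@tcp -0.0055
top n 29 ctr-tcp mm [-2.09  3.1 ] r 78.1 | fixed r [-2.33  2.64] plane slope [-0.011 -0.013] z@tcp -0.0069
scene n 63 ctr-tcp mm [ 1.76 -1.03] r 78.7 | fixed r [ 1.84 -1.04] plane slope [ 0.008 -0.002] z@tcp -0.0056
```

View pics/ov_s2.png

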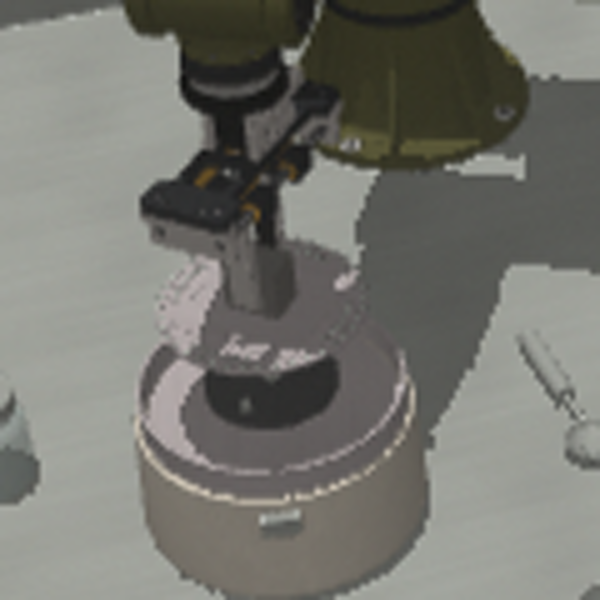

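```bash

python3 -m inch '[[[0,0,0.003,0,1],[0,0,0.003,0,1],[0,0,0.002,0,1],[0,0,0.002,0,1],[0,0,0,0,1],[0,0,0,0,1],[0,0,0,0,1],[0,0,0,0,1]]]'
python3 - <<'E'
from h import *
rel([.5183,-.253,.1486],-42.2)
E
```

```text
time: 13.0
ee_pos: [0.5184, -0.253, 0.2045]
eef_rot: [0.933, -0.36, 0.0, 0.0]
contact_force: [-0.5, -0.2, -4.7]
gripper_width: 0.318
t 13.0 pos [ 0.5184 -0.253   0.2045] yaw -42.2 tool shift [-0.      0.0001  0.0559] turn(tool z) -0.0 tilt [ 1.e-04 -1.e-04 -1.e+00] F [-0.5  -0.22 -4.65] T [ 0.005  0.108 -0.004] w 0.318 q [-0.52  0.36  1.44 -0.    1.34  0.22]
```

```bash

python3 -m inch '[[[0,0,0.003,0,1],[0,0,0.003,0,1],[0,0,0.003,0,1],[0,0,0.002,0,1],[0,0,0,0,1],[0,0,0,0,1],[0,0,0,0,1],[0,0,0,0,1]]]'
python3 - <<'E'
from h import *
rel([.5183,-.253,.1486],-42.2)
E
```

```text
time: 14.0
ee_pos: [0.5184, -0.253, 0.1935]
eef_rot: [0.933, -0.36, 0.0, 0.0]
contact_force: [-0.4, 0.0, -4.7]
gripper_width: 0.318
t 14.0 pos [ 0.5184 -0.253   0.1935] yaw -42.21 tool shift [-0.0001  0.0001  0.0449] turn(tool z) -0.01 tilt [ 2.e-04 -1.e-04 -1.e+00] F [-0.35  0.03 -4.74] T [-0.022  0.11   0.013] w 0.318 q [-0.52  0.37  1.46  0.    1.32  0.22]
```

The disc is 15 mm down over the shaft with no contact force. I'll continue to just above the pin.

```bash

python3 -m inch '[[[0,0,0.004,0,1],[0,0,0.005,0,1],[0,0,0.006,0,1],[0,0,0.006,0,1],[0,0,0.006,0,1],[0,0,0.005,0,1],[0,0,0,0,1],[0,0,0,0,1]]]'
python3 - <<'E'
from h import *
rel([.5183,-.253,.1486],-42.2)
im,d=read_camera("scene")
a=cv2.resize(im[140:240,150:240],None,fx=6,fy=6,interpolation=cv2.INTER_CUBIC)
cv2.imwrite("pics/on_s.png",a[:,:,::-1])
discfit("scene"); discfit("top")
E
```

```text
time: 15.0
ee_pos: [0.5184, -0.253, 0.1617]
eef_rot: [0.933, -0.36, 0.0, 0.0]
contact_force: [1.3, 0.2, -4.8]
gripper_width: 0.319
t 15.0 pos [ 0.5184 -0.253   0.1617] yaw -42.21 tool shift [-0.0001  0.0001  0.0131] turn(tool z) -0.01 tilt [ 3.e-04 -1.e-04 -1.e+00] F [ 1.28  0.2  -4.8 ] T [-0.035  0.084 -0.014] w 0.319 q [-0.52  0.4   1.5   0.    1.25  0.22]
scene n 62 ctr-tcp mm [ 2.3  -1.16] r 78.3 | fixed r [ 2.22 -1.12] plane slope [0.008 0.003] z@tcp -0.0052
top n 29 ctr-tcp mm [-2.33  1.68] r 79.1 | fixed r [-2.    2.28] plane slope [-0.013 -0.005] z@tcp -0.007
```

View pics/on_s.png

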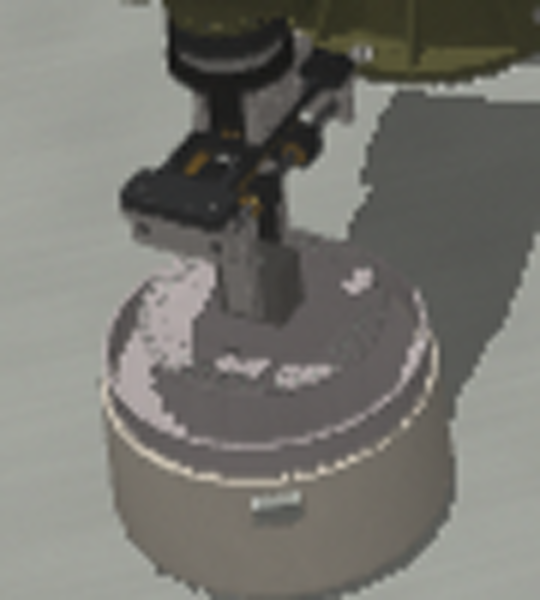

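```bash

python3 -m inch '[[[0,0,0.001,0,1],[0,0,0.001,0,1],[0,0,0.001,0,1],[0,0,0.001,0,1],[0,0,0.001,0,1],[0,0,0,0,1],[0,0,0,0,1],[0,0,0,0,1]]]'
python3 - <<'E'
from h import *
rel([.5183,-.253,.1486],-42.2)
E
```

```text
time: 16.15
ee_pos: [0.5183, -0.253, 0.1565]
eef_rot: [0.933, -0.36, 0.0, -0.0]
contact_force: [0.9, 0.5, -4.3]
gripper_width: 0.318
t 16.15 pos [ 0.5183 -0.253   0.1565] yaw -42.21 tool shift [-0.      0.0001  0.0079] turn(tool z) -0.01 tilt [ 1.e-04 -0.e+00 -1.e+00] F [ 0.92  0.49 -4.33] T [-0.006  0.172  0.021] w 0.318 q [-0.52  0.4   1.5   0.    1.24  0.22]
```

```bash

python3 -m inch '[[[0,0,0.0005,0,1],[0,0,0.0005,0,1],[0,0,0.0005,0,1],[0,0,0,0,1],[0,0,0,0,1],[0,0,0,0,1],[0,0,0,0,1],[0,0,0,0,1]]]'
python3 - <<'E'
from h import *
rel([.5183,-.253,.1486],-42.2)
E
```

```text
time: 17.15
ee_pos: [0.5184, -0.253, 0.155]
eef_rot: [0.933, -0.36, 0.0, -0.0]
contact_force: [0.9, 0.3, -4.9]
gripper_width: 0.315
t 17.15 pos [ 0.5184 -0.253   0.155 ] yaw -42.21 tool shift [-0.      0.0001  0.0064] turn(tool z) -0.01 tilt [ 1.e-04  0.e+00 -1.e+00] F [ 0.88  0.26 -4.86] T [-0.099 -0.168  0.089] w 0.315 q [-0.52  0.4   1.5   0.    1.24  0.22]
```

```bash

python3 -m inch '[[[0,0,0.0005,0,1],[0,0,0.0005,0,1],[0,0,0.0005,0,1],[0,0,0,0,1],[0,0,0,0,1],[0,0,0,0,1],[0,0,0,0,1],[0,0,0,0,1]]]'
python3 - <<'E'
from h import *
rel([.5183,-.253,.1486],-42.2)
E
```

```text
time: 18.15
ee_pos: [0.5184, -0.253, 0.1535]
eef_rot: [0.933, -0.36, 0.0, -0.0]
contact_force: [2.1, 0.0, -4.0]
gripper_width: 0.318
t 18.15 pos [ 0.5184 -0.253   0.1535] yaw -42.21 tool shift [-0.      0.0001  0.0049] turn(tool z) -0.01 tilt [ 1.e-04 -0.e+00 -1.e+00] F [ 2.09  0.   -3.97] T [-0.13  -0.578  0.098] w 0.318 q [-0.52  0.4   1.5   0.    1.23  0.22]
```

A small lateral force (+2 N in x) and a +z moment have appeared, which fits the pin rubbing one side of its hole. I'll ease off by turning 1° and shifting 0.4 mm.

```bash

python3 -m inch '[[[0.0003,-0.0003,0,-0.5,1],[0,0,0,-0.5,1],[0,0,0,0,1],[0,0,0,0,1],[0,0,0,0,1],[0,0,0,0,1],[0,0,0,0,1],[0,0,0,0,1]]]'
python3 - <<'E'
from h import *
rel([.5183,-.253,.1486],-42.2)
E
```

```text
time: 19.15
ee_pos: [0.5188, -0.253, 0.1535]
eef_rot: [0.936, -0.352, 0.0, -0.0]
contact_force: [-0.9, 0.4, -4.5]
gripper_width: 0.318
t 19.15 pos [ 0.5188 -0.253   0.1535] yaw -41.21 tool shift [-0.0003  0.0004  0.0049] turn(tool z) 0.99 tilt [ 1.e-04 -0.e+00 -1.e+00] F [-0.88  0.38 -4.53] T [-0.047  0.106 -0.031] w 0.318 q [-0.52  0.41  1.5   0.    1.23  0.2 ]
```

Relieved: the moments are back to baseline. Continuing down.

```bash

python3 -m inch '[[[0,0,0.0005,0,1],[0,0,0.0005,0,1],[0,0,0.0005,0,1],[0,0,0.0005,0,1],[0,0,0,0,1],[0,0,0,0,1],[0,0,0,0,1],[0,0,0,0,1]]]'
python3 - <<'E'
from h import *
rel([.5183,-.253,.1486],-42.2)
E
```

```text
time: 20.15
ee_pos: [0.5187, -0.253, 0.1515]
eef_rot: [0.936, -0.352, -0.0, -0.0]
contact_force: [0.7, -0.2, -4.2]
gripper_width: 0.323
t 20.15 pos [ 0.5187 -0.253   0.1515] yaw -41.21 tool shift [-0.0003  0.0003  0.0029] turn(tool z) 0.99 tilt [ 0.  0. -1.] F [ 0.66 -0.19 -4.16] T [-0.068  0.095  0.024] w 0.323 q [-0.52  0.41  1.51  0.    1.23  0.2 ]
```

```bash

python3 -m inch '[[[0,0,0.0005,0,1],[0,0,0.0005,0,1],[0,0,0.0005,0,1],[0,0,0.0003,0,1],[0,0,0,0,1],[0,0,0,0,1],[0,0,0,0,1],[0,0,0,0,1]]]'
python3 - <<'E'
from h import *
rel([.5183,-.253,.1486],-42.2)
E
```

```text
time: 21.15
ee_pos: [0.5188, -0.253, 0.1497]
eef_rot: [0.936, -0.352, 0.0, 0.0]
contact_force: [0.6, 1.1, -3.5]
gripper_width: 0.315
t 21.15 pos [ 0.5188 -0.253   0.1497] yaw -41.21 tool shift [-0.0003  0.0003  0.0011] turn(tool z) 0.99 tilt [ 0. -0. -1.] F [ 0.57  1.1  -3.54] T [-0.056  0.104 -0.037] w 0.315 q [-0.52  0.41  1.51 -0.    1.23  0.2 ]
```

```bash

python3 -m inch '[[[0,0,0.0003,0,1],[0,0,0.0002,0,1],[0,0,0.0002,0,1],[0,0,0,0,1],[0,0,0,0,1],[0,0,0,0,1],[0,0,0,0,1],[0,0,0,0,1]]]'
python3 - <<'E'
from h import *
rel([.5183,-.253,.1486],-42.2)
E
```

```text
time: 22.15
ee_pos: [0.5188, -0.2529, 0.1489]
eef_rot: [0.936, -0.352, -0.0, -0.0]
contact_force: [0.7, 0.3, -5.1]
gripper_width: 0.316
t 22.15 pos [ 0.5188 -0.2529  0.1489] yaw -41.21 tool shift [-0.0003  0.0004  0.0003] turn(tool z) 0.99 tilt [-0.  0. -1.] F [ 0.73  0.31 -5.08] T [-0.073  0.099 -0.007] w 0.316 q [-0.52  0.41  1.51  0.    1.22  0.2 ]
```

```bash

python3 -m inch '[[[0,0,0.0002,0,1],[0,0,0.0002,0,1],[0,0,0.0002,0,1],[0,0,0,0,1],[0,0,0,0,1],[0,0,0,0,1],[0,0,0,0,1],[0,0,0,0,1]]]'
python3 - <<'E'
from h import *
rel([.5183,-.253,.1486],-42.2)
E
```

```text
time: 23.15
ee_pos: [0.5188, -0.253, 0.1485]
eef_rot: [0.936, -0.352, 0.0, 0.0]
contact_force: [-2.0, 0.8, 0.2]
gripper_width: 0.317
t 23.15 pos [ 0.5188 -0.253   0.1485] yaw -41.21 tool shift [-0.0003  0.0003 -0.0001] turn(tool z) 0.99 tilt [ 1.e-04 -1.e-04 -1.e+00] F [-1.99  0.78  0.21] T [0.145 0.523 0.   ] w 0.317 q [-0.52  0.41  1.51 -0.    1.22  0.2 ]
```

Contact came exactly at the nominal home height (TCP 0.1485), with the weight now on the flange. I'll release and check before retreating.

```bash

python3 -m inch '[[[0,0,0,0,0],[0,0,0,0,0],[0,0,0,0,0],[0,0,0,0,0],[0,0,0,0,0],[0,0,0,0,0],[0,0,0,0,0],[0,0,0,0,0]]]'
python3 -m inch '[[[0,0,0,0,0],[0,0,0,0,0],[0,0,-0.005,0,0],[0,0,-0.01,0,0],[0,0,-0.02,0,0],[0,0,-0.03,0,0],[0,0,-0.03,0,0],[0,0,-0.03,0,0]]]'
python3 -m inch '[[[0,0,-0.02,0,0],[0,0.03,0,0,0],[0,0.05,0,0,0],[0,0.05,0,0,0],[0,0.05,0,0,0],[0,0.05,0,0,0],[0,0.03,0,0,0],[0,0,0,0,0]]]'
python3 - <<'E'
from h import *
rel([.5183,-.253,.1486],-42.2)
for c,b in (("scene",(140,240,150,240)),("top",(160,260,280,380))):
    im,d=read_camera(c); W=cloud(c,d)
    cv2.imwrite(f"pics/fin_{c}.png",cv2.resize(im[b[0]:b[1],b[2]:b[3]],None,fx=6,fy=6,interpolation=cv2.INTER_CUBIC)[:,:,::-1])
    r=np.hypot(W[...,0]-.5185,W[...,1]+.2525); m=(r>.03)&(r<.07)&(W[...,2]>.125)&(W[...,2]<.16)&(d>0)
    Q=W[m]; co=np.linalg.lstsq(np.c_[Q[:,:2]-[.5185,-.2525],np.ones(len(Q))],Q[:,2],rcond=None)[0]; print(c,len(Q),np.round(co,4))
E
```

```text
time: 24.15
ee_pos: [0.5188, -0.253, 0.1484]
eef_rot: [0.936, -0.352, 0.0, 0.0]
contact_force: [0.9, -0.8, 1.0]
gripper_width: 1.001
time: 25.15
ee_pos: [0.5187, -0.2529, 0.2752]
eef_rot: [0.936, -0.352, 0.0, 0.0]
contact_force: [-0.1, -0.4, 0.3]
gripper_width: 0.997
time: 26.15
ee_pos: [0.3463, -0.4496, 0.2939]
eef_rot: [0.936, -0.353, 0.0, 0.0]
contact_force: [-0.1, 1.3, -0.4]
gripper_width: 0.998
t 26.15 pos [ 0.3463 -0.4496  0.2939] yaw -41.36 tool shift [-0.0009 -0.2613  0.1452] turn(tool z) 0.84 tilt [ 2.e-04 -5.e-04 -1.e+00] F [-0.13  1.34 -0.4 ] T [-0.04   0.105 -0.02 ] w 0.998 q [-0.98  0.29  1.33 -0.    1.52 -0.26]
scene 471 [ 0.0021 -0.0039  0.1432]
top 1184 [-0.0003 -0.0002  0.1408]
```

View pics/fin_scene.png

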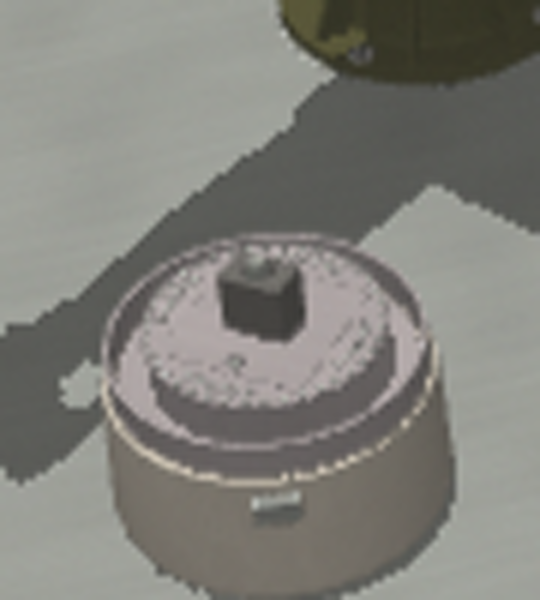

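View pics/fin_top.png

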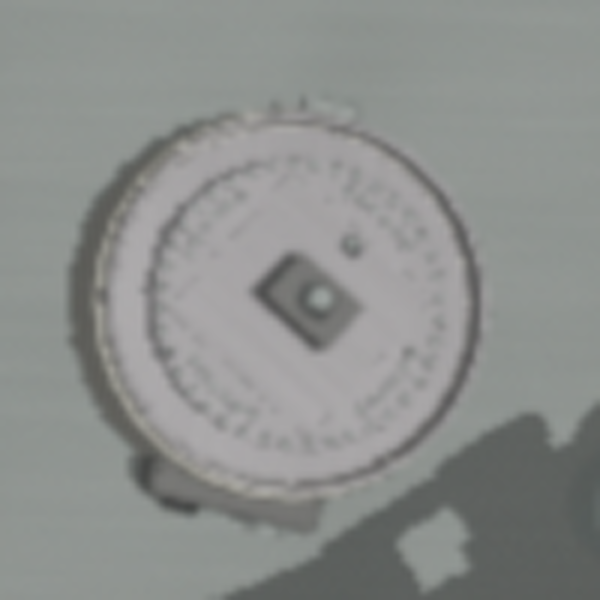

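Both views show the disc flat in the bowl, with the bright pin inside its hole (scene crop at (235,360), top crop at (351,245)). The plate top is at 0.141–0.143 m against 0.142 expected, and the slope is at most 0.005. Handing in.

```bash
python3 -c "
from bench import *
print(hand_in(), state()['time'])"
```

```text
the job is handed in; nothing more can be done
the job is handed in; nothing more can be done
```

The grating disc is seated fully home on the cutter's drive flange with the pin through its hole. I let go of it and handed the job in at about 26 s of the 72 s; no verdict was reported.

**How it went:** I gripped the disc by its hub, lifted it off the stand and lowered it over the shaft with its hole turned to the pin direction seen in both cameras. The pin rubbed one side of its hole with about 2 N. A 1° turn and a 0.4 mm shift freed it, and the disc then touched the flange at the expected height. The contact forces I read stayed under about 6 N.

**Last checks:**
- **Height:** the plate top is at 0.141 m (top camera) and 0.143 m (scene camera), against 0.142 m expected when home.
- **Level:** the slope is 0.005 rad or less in both views.
- **Pin:** it is visible inside its hole in both pictures.
- **Clear of the disc:** the gripper is fully open and well away from it.

**What disagreed:** the two cameras differed by about 4 mm on the centre of the held disc. I used their average, and the disc threaded onto the shaft without touching it. The scene camera's circle fit of the flange was also unusable and I did not use it.

**Not checked:** I did not measure the other items again at the end. No contact with them showed in the forces, and all travel across the table was well above them.

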